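# Open the double-latched solar-cell test box

## Task

Open the blue test box: draw the barrel bolt on its front ledge fully back, raise the lid a little by its bar handle until you feel the hidden safety catch hold it, reach through the finger slot and push that catch all the way over to free the lid, then open the lid to at least 60 degrees and leave it standing open. Work gently: forcing the safety catch (more than about 15 N on it, by lid or finger) breaks it; do not let the lid fly open, and leave the things lying around the box alone.

Things in the scene. Friction and masses are not known exactly. Their poses are not given: they have to be found in the camera images.
- box: Blue sheet-metal test box, fixed to the bench, 240 (x) x 340 (y) x 100 mm high, hollow, with an aluminium lid. Origin: centre of its underside; z up; its front (-x side) faces the robot, +y is its left. A ledge 65 mm deep, its top 85 mm high, runs along the front. All coordinates called 'of the box' are from this origin along these axes.
- bolt_knob (a point): On the axis of the bolt's upright steel knob, 14 mm diameter, 11 mm below its top; bolt shut: x -155, y 65, z 125 mm of the box. The knob stands free from z 106 to 136 above a round rod (top at 105) along the box's y. The rod runs in two guides (at y 24 and 148, tops at 107) and through a staple on the lid's front edge (y -25 to -5, top at 111).
- bolt (a joint): Travel of the bolt, the primary latch, in m: 0 shut, 0.045 fully drawn at its end stop, the knob moving towards the box's +y. It takes about 3 to 4 N and stays where it is left; the lid is free of it beyond 0.035.
- lid_handle (a point): Middle of the black bar handle on the lid, a round bar 12 mm thick and 110 mm long along the box's y, its axis 36 mm above the lid's top face, a post at each end. Lid shut it is at x -68, y 80, z 141 mm of the box; it turns with the lid.
- lid_hinge (a point): Middle of the lid's hinge line on the far rim, at x +120, y 0, z 100 mm of the box; the line runs along the box's y. It does not move.
- lid (a joint): Lid angle in rad, 0 shut, up to 1.7, growing as the front rises. 5 mm plate, 0.45 kg, top face at z 105 mm when shut. Its stiff friction hinge keeps it where it is left; lifting at the handle takes 6 to 9 N. With the bolt drawn it rises freely to between 0.035 and 0.105 rad (differs each time), then the safety catch holds it: the pull rises by about 9 N per mm, and when let go it may sink 1 mm.
- lid_slot (a point): Centre of the open finger slot in the lid, at the lid's top face: a rectangular hole 60 mm (box x) by 106 mm (box y). Lid shut it is at x -64, y -92, z 105 mm of the box; it turns with the lid. The safety catch's tab stands under it; the slot's right-hand end (y -145 to -100 mm of the box) is always free.
- catch_zone (a point): A fixed point of the box (x -64, y -85, z 100 mm) near the top of the safety catch's upright finger tab; the tab itself is not measured. The steel tab is 8 mm thick (y), 24 wide (x), 33 tall, centred at x -64. At the start its middle lies at y -95 to -75 and its top at z 92 to 106 mm of the box (differs each time). It does not move with the lid.
- catch_body (a point): A fixed point in the body of the catch (x -64, y -85, z 66 mm of the box); that body rises at most to z 72: keep above. The catch slides to the box's +y by 14 mm to a hard end stop, at 3 to 4 N, stays where left; only at its end is the lid sure to be free. With the lid lower than about 3 mm under the felt stop, a block on the lid keeps it from sliding that far.
- meter: Bystander: grey hand-held multimeter, 150 x 75 x 36 mm, lying left of the box. Origin: centre of its underside.
- tape: Bystander: black roll of tape, 90 mm across, 24 mm high, lying right of the box. Origin: centre of its underside.
- cell: Bystander: small dark solar cell plate, 110 x 80 x 5 mm, lying right of the box. Origin: centre of its underside.

How it is judged (in metres and radians):
On the way, in this order (a step that is already met when the one before it is completed fails the run):
1. the bolt is drawn at least 40 mm, with the lid still down (value of joint bolt above 0.04 m and value of joint lid below 0.025 rad), for 0.1 s.
2. the lid is raised a little, against the safety catch (value of joint lid between 0.03 and 0.2 rad), for 0.2 s.
3. the lid is open beyond the safety catch (value of joint lid above 0.35 rad), for 0.1 s.
At the end, for the whole second after the job is handed in: The lid stands still and open at 1.0 rad (57 degrees) or more, and the bolt is still drawn at least 35 mm (value of joint lid above 1 rad and velocity of joint lid between -0.05 and 0.05 rad/s and value of joint bolt above 0.035 m); the robot touches nothing.
It fails at once if the lid or a finger loads the safety catch with more than 22 N (contact force between catch and lid above 22 N or contact force between catch and the fingers above 22 N).
It fails at once if the lid is flung open or dropped (over 2.5 rad/s) (velocity of joint lid above 2.5 rad/s or velocity of joint lid below -2.5 rad/s).
It fails at once if a bystander is moved more than 20 mm (distance of any of meter, tape, cell from where it was at the start of the episode above 0.02 m).
It also fails if it takes over 72 s, if anything falls off the work surface, if the arm or the gripper's body presses on something with over 40 N, if the wrist force passes 120 N, or if a joint passes its speed limit or range.

## Robot

A 7-joint arm with a two-finger parallel gripper is mounted at the origin on the work surface. World frame = base frame: x ahead of the robot, y to its left, z up, the work surface at z = 0. Lengths are in mm, angles in rad, forces in N, time in s.
With the tool pointing down it reaches from about 375 to 925 mm from the base axis. Payload 3.1 kg.
Tool frame: the origin (TCP) lies midway between the tips of the shut fingers; the grasp point (between the pads) lies behind it (r.grip_point_offset is the z of the grasp point in the tool frame, in mm); z points along the fingers, y is the line along which they close (so a half turn about z gives the same grasp; the last joint's range is limited). The gripper opens to 85 mm and grips with 20 to 120 N. Pads are 22 mm wide; open, the fingers measure 114 mm over their backs; the gripper's body (76 mm by 85 mm) begins 54 mm behind the grasp point. The pads swing forward as they close: fully open they stand 13 mm farther back than shut.
Start: joints at [1.032, 0.383, 0.044, 1.598, -0.018, 1.161, -0.05], TCP at [277.35, -587.861, 231.269] pointing down, gripper open.
Joint ranges: [-2.61, 2.61], [-0.41, 2.15], [-1.48, 1.57], [0, 2.5], [-1.57, 4.71], [0.05, 1.97], [-2.85, 2.85]. Speed limits (rad/s): [2.79, 2.79, 3.14, 3.14, 3.14, 3.14, 3.14].

## Interface

Orientations are given as a 3x3 rotation matrix whose columns are the frame's x, y, z axes.
In Python, from cell import status, viewer, order, r gives the robot as it stands.
- The arm moves only by the shell command python3 -m inch 'ROWS' [FORCE]. ROWS is JSON, a list that holds one entry, the list of rows, each a list of 7 numbers: the shift along the tool's x, y, z in mm, then the turn, a rotation vector about the tool's x, y, z in degrees, then the closure in counts, from 0 (fully open) to 255 (shut). A call has 1 to 5 rows; each row is the pose to reach, as a shift and turn from the pose commanded when the call began, along the tool's axes at that moment; what a row does not reach only later rows make up. A row lasts 1/12 s, in which the tool goes at most 41.7 mm and 7.16 degrees, less where a joint would pass 70% of its speed; a pose out of reach is approached as far as the arm can. A call with a gripper value outside its range is refused whole. The fingers move at their own pace and stop on an object; FORCE is the grip in N (left out, the last holds). Time passes only in rows, so rows that repeat a pose let the fingers close. It gives the time, the measured TCP pose, the force, the opening and the grip force at its end, in the units of the state.
- status.sense(): the state, without advancing time (a new reading comes with each control period).
- viewer.snapshot(name): name is "scene" or "side" or "wrist"; returns the picture (384x512x3 uint8, red, green, blue); there is no depth.
- viewer.camera_params(name): a dict with "fov_y" (degrees; the focal length in pixels is half the picture's height over the tangent of half this angle, whatever the lens; pixels are square), "cx", "cy" (the principal point, pixels), "extrinsics" (4x4, takes a point from camera to world coordinates); the wrist camera has in their place "tool_from_camera" (4x4, takes a point from camera to tool coordinates, whose origin is the TCP and whose axes are the flange's). Camera axes: x right, y up, looking along -z (the intrinsics and any distortion apply to the point x, -y, -z); pixel columns grow to the right and rows downward; lengths in mm; the calibration is good to about 2 mm. A picture is of the moment at which its call begins: read the wrist's pose just before it. camera_params takes no time and is no camera call.
- order.job_done(): hands the job in; it is judged then, once.
The state is a dict: "clock": time; "qpos": joint angles; "joint_velocities": joint speeds; "tau": joint torques, N m; "ee_pos": TCP position; "ee_rot": TCP orientation; "force": force on the tool from outside, world axes, zero at the start; "torque": the same for the moment, N m; "gripper_width": finger opening in mm; "finger_force": force on a finger pad.
Only numpy, scipy, OpenCV 4.12 (cv2) and the standard library are available. Lean on these libraries where they do the work, as an engineer would, in place of code of your own. Each camera call takes 0.05 s, during which the arm holds its last target. There are 200 camera calls.

## Working session

There is one attempt and no reset: what is moved stays moved. The work goes in short steps, Python scripts to look and compute and a shell command to move; the robot and the scene stay as the last step left them, time stands still between calls to the robot, and variables do not carry over. Pictures are saved under pics/ and viewed, at most 10 in all, crops included, and the job is handed in when it is done.

```bash
ls; mkdir -p pics; python3 - <<'E'
from cell import status, viewer, order, r
import cv2,numpy as np
s=status.sense(); print({k:np.round(v,3).tolist() for k,v in s.items()})
print(r.grip_point_offset)
a=[]
for n in ["scene","side","wrist"]:
    p=viewer.camera_params(n); print(n,{k:np.round(v,3).tolist() for k,v in p.items()})
    im=viewer.snapshot(n)[:,:,::-1]; cv2.imwrite(f"pics/{n}0.png",im); a.append(im)
cv2.imwrite("pics/both0.png",cv2.resize(np.vstack(a[:2]),None,fx=.78,fy=.78))
E
```

```text
pics
{'clock': 0.0, 'qpos': [1.032, 0.384, 0.044, 1.6, -0.018, 1.161, -0.05], 'joint_velocities': [0.0, 0.001, 0.0, 0.0, -0.001, -0.0, -0.002], 'tau': [-0.0, -43.346, 1.025, -24.951, 0.011, 0.011, 0.0], 'ee_pos': [276.892, -587.022, 229.879], 'ee_rot': [[0.904, 0.427, -0.001], [0.427, -0.904, 0.002], [-0.0, -0.003, -1.0]], 'force': [-0.559, -0.193, -0.016], 'torque': [-0.005, 0.061, -0.077], 'finger_force': 0.0, 'gripper_width': 85.559}
-18.700000000000003
scene {'fov_y': 51.921, 'cx': 262.937, 'cy': 194.544, 'extrinsics': [[-0.849, -0.441, 0.29, 877.228], [0.528, -0.721, 0.449, 462.907], [0.011, 0.535, 0.845, 977.894], [0.0, 0.0, 0.0, 1.0]]}
side {'fov_y': 47.948, 'cx': 254.464, 'cy': 190.36, 'extrinsics': [[-0.781, 0.383, -0.493, 37.389], [-0.624, -0.477, 0.619, 733.055], [0.002, 0.791, 0.611, 831.101], [0.0, 0.0, 0.0, 1.0]]}
wrist {'fov_y': 61.859, 'cx': 254.187, 'cy': 186.254, 'tool_from_camera': [[0.001, 0.957, 0.291, 73.98], [1.0, -0.001, -0.001, 0.425], [-0.001, 0.291, -0.957, -142.756], [0.0, 0.0, 0.0, 1.0]]}
```

View pics/both0.png

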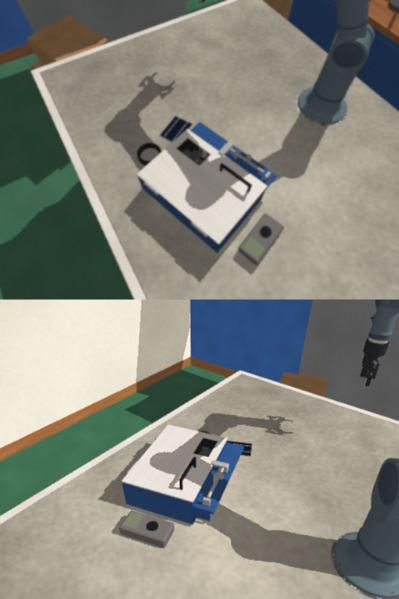

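The box shows at about (205,180) in the scene view and (180,470) in the stacked side view: white lid, dark slot, black handle, bolt on the front ledge. I'll enlarge both for corner pixels.

```bash
python3 - <<'E'
import cv2,numpy as np
a=cv2.imread("pics/scene0.png")[135:335,150:383]; b=cv2.imread("pics/side0.png")[140:340,130:350]
a=cv2.resize(a[:, :220],None,fx=3,fy=3,interpolation=cv2.INTER_CUBIC)
b=cv2.resize(b,None,fx=3,fy=3,interpolation=cv2.INTER_CUBIC)
a=cv2.imread("pics/scene0.png")[140:330,165:365]; b=cv2.imread("pics/side0.png")[150:340,140:340]
o=np.hstack([cv2.resize(x,None,fx=4,fy=4,interpolation=cv2.INTER_CUBIC) for x in (a,)])
cv2.imwrite("pics/s4.png",o[:600])
o=cv2.resize(b,None,fx=4,fy=4,interpolation=cv2.INTER_CUBIC); cv2.imwrite("pics/d4.png",o[:600]); print(o.shape)
E
```

```text
(760, 800, 3)
```

View pics/s4.png

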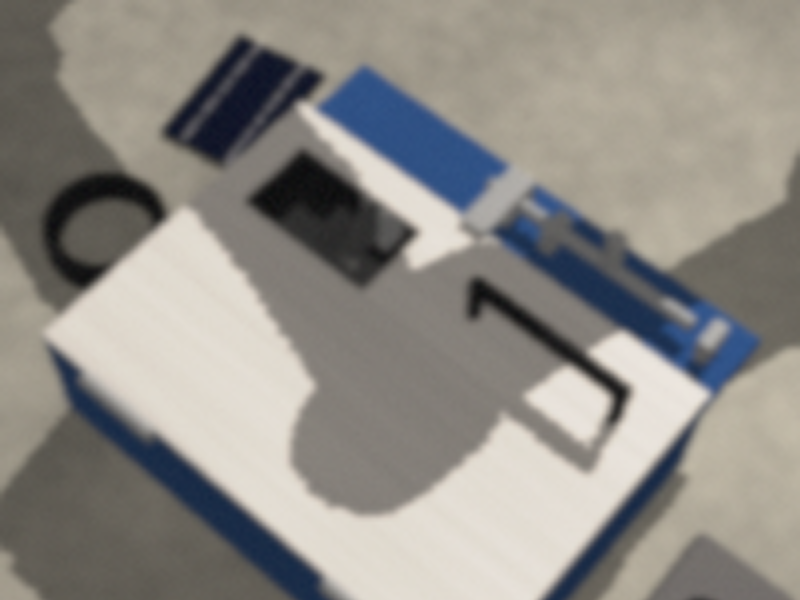

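View pics/d4.png

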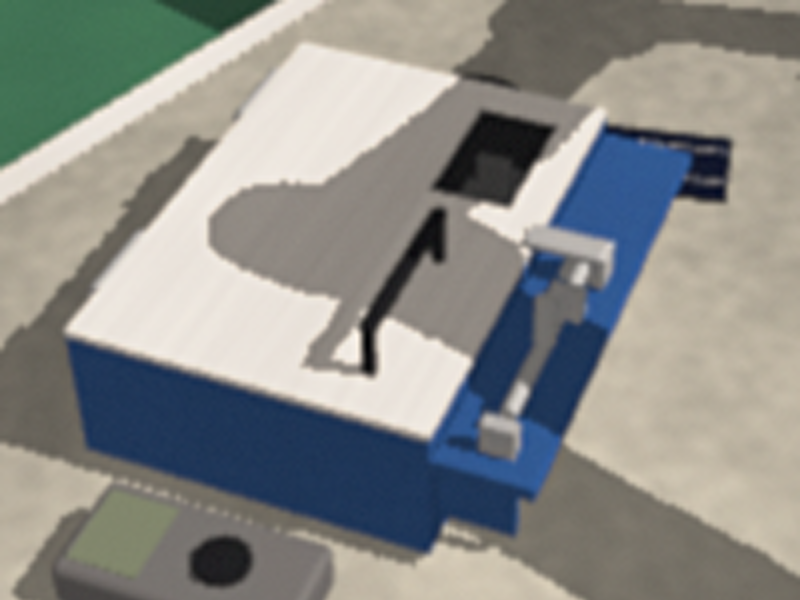

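Scene shows lid corners at crop (302,103), (45,335), (709,395), slot corners (303,150), (250,200), (363,287), (415,232); side shows lid corners (430,440), (67,333), (300,43), (605,108) and slot (483,112), (555,125), (508,205), (437,187). Rays onto z=105 then a 2D rigid fit.

```bash
cat > h.py <<'E'
from cell import status, viewer, order, r
import cv2,numpy as np,json,os
def ray(n,uv,st=None):
    p=viewer.camera_params(n); f=192/np.tan(np.radians(p["fov_y"])/2)
    d=np.array([(uv[0]-p["cx"])/f,-(uv[1]-p["cy"])/f,-1.])
    if n=="wrist":
        T=np.eye(4); T[:3,:3]=st["ee_rot"]; T[:3,3]=st["ee_pos"]; T=T@np.array(p["tool_from_camera"])
    else: T=np.array(p["extrinsics"])
    return T[:3,3],T[:3,:3]@d
def onz(n,uv,z,st=None):
    o,d=ray(n,uv,st); return o+d*(z-o[2])/d[2]
def fit(B,W):
    B=np.array(B,float)[:,:2];W=np.array(W)[:,:2];b=B-B.mean(0);w=W-W.mean(0)
    th=np.arctan2((b[:,0]*w[:,1]-b[:,1]*w[:,0]).sum(),(b*w).sum())
    R=np.array([[np.cos(th),-np.sin(th)],[np.sin(th),np.cos(th)]]);t=W.mean(0)-R@B.mean(0)
    return th,t,W-(B@R.T+t)
def box():
    th,x,y=json.load(open("box.json")); R=np.eye(4); c,s=np.cos(th),np.sin(th); R[:2,:2]=[[c,-s],[s,c]]; R[:2,3]=[x,y]; return R
def w(p): return (box()@np.append(p,1.))[:3]
def tool(p,st):  # world point -> shift in tool axes
    return np.array(st["ee_rot"]).T@(np.array(p)-st["ee_pos"])
E
python3 - <<'E'
from h import *
M=[(-120,-170,105),(120,-170,105),(-120,170,105),(-94,-145,105),(-34,-145,105),(-34,-39,105),(-94,-39,105),(-185,-170,85),(-185,170,85)]
S=[(302,103),(45,335),(709,395),(303,150),(250,200),(363,287),(415,232),(363,67),(760,342)]
M2=[(-120,170,105),(120,170,105),(120,-170,105),(-120,-170,105),(-34,-145,105),(-94,-145,105),(-94,-39,105),(-34,-39,105)]
S2=[(430,440),(67,333),(300,43),(605,108),(483,112),(555,125),(508,205),(437,187)]
W=[onz("scene",(165+u/4,140+v/4),m[2]) for (u,v),m in zip(S,M)]
W2=[onz("side",(140+u/4,150+v/4),m[2]) for (u,v),m in zip(S2,M2)]
for B,X in ((M,W),(M2,W2),(M+M2,W+W2)):
    th,t,e=fit(B,X); print(th,t,"\n",np.round(e,1).tolist())
json.dump([th,*t],open("box.json","w"))
s=status.sense()
for n,p in dict(knob=(-155,65,125),handle=(-68,80,141),slot=(-64,-92,105)).items(): print(n,w(p),tool(w(p),s))
E
```

```text
0.30407095827710706 [644.0276637   84.80786042] 
 [[0.1, 0.8], [-2.1, 1.0], [0.4, -1.6], [1.8, 3.5], [-5.5, 2.0], [-3.0, -3.8], [4.0, -3.5], [2.2, 2.2], [2.1, -0.6]]
0.311254066940074 [639.71207969  83.71774985] 
 [[0.1, 1.8], [-0.1, -1.5], [1.0, 0.1], [2.4, -1.9], [-6.7, 6.6], [1.1, 5.4], [5.2, -3.4], [-3.0, -7.1]]
0.3080227035956096 [641.90675393  84.39750927] 
 [[1.4, 1.5], [-0.4, 0.7], [3.0, -0.6], [3.3, 4.1], [-4.0, 2.4], [-1.0, -3.3], [5.8, -2.7], [3.4, 3.1], [4.7, 0.7], [-2.5, 0.5], [-3.0, -2.0], [-0.8, -0.0], [0.8, -2.7], [-8.4, 6.0], [-0.5, 4.6], [3.2, -4.4], [-5.0, -7.8]]
knob [474.49546985  99.3461534  125.        ] [ 471.57329773 -536.42910876  106.23230504]
handle [552.85318114 140.0164015  141.        ] [ 559.79194724 -539.80598257   90.23022385]
slot [608.81101998 -22.67570117 105.        ] [ 540.97821092 -368.71875866  125.88418773]
```

```bash
python3 - <<'E'
from h import *
s=status.sense(); p=w((-100,-10,260)); print(p,tool(p,s), np.degrees(np.arctan2(s["ee_rot"][1][0],s["ee_rot"][0][0]))-np.degrees(json.load(open("box.json"))[0]))
E
python3 -m inch '[[[110,-120,-30,0,0,4,0],[110,-120,-30,0,0,7.7,0],[110,-120,-30,0,0,7.7,0],[110,-120,-30,0,0,7.7,0],[110,-120,-30,0,0,7.7,0]]]'
```

```text
[549.64501397  44.55066072 260.        ] [ 516.1409845  -455.07972488  -28.93795441] 7.6114373823463275
clock: 0.57
ee_pos: [331.2, -423.7, 262.2]
ee_rot: [[0.95, 0.314, 0.003], [0.314, -0.95, 0.004], [0.004, -0.003, -1.0]]
force: [1.5, 0.6, -0.4]
gripper_width: 85.1
finger_force: 0.0
```

```bash

python3 -m inch '[[[350,-374,0,0,0,0,255],[350,-374,0,0,0,0,255],[350,-374,0,0,0,0,255],[350,-374,0,0,0,0,255],[350,-374,0,0,0,0,255]]]' 
python3 -m inch '[[[210,-222,0,0,0,0,255],[210,-222,0,0,0,0,255],[210,-222,0,0,0,0,255],[210,-222,0,0,0,0,255],[210,-222,0,0,0,0,255]]]'
python3 -m inch '[[[70,-74,0,0,0,0,255],[70,-74,0,0,0,0,255],[70,-74,0,0,0,0,255],[70,-74,0,0,0,0,255]]]'
python3 - <<'E'
from h import *
s=status.sense(); im=viewer.snapshot("wrist")[:,:,::-1]
cv2.imwrite("pics/w1.png",im); cv2.imwrite("pics/w1b.png",cv2.resize(im,(800,600),interpolation=cv2.INTER_CUBIC))
json.dump({k:np.array(v).tolist() for k,v in s.items()},open("w1.json","w"))
print(s["ee_pos"],tool(w((-100,-10,260)),s))
E
```

```text
clock: 0.98
ee_pos: [415.7, -242.7, 261.2]
ee_rot: [[0.954, 0.301, -0.0], [0.301, -0.954, -0.0], [-0.0, 0.0, -1.0]]
force: [1.1, -0.2, 0.1]
gripper_width: 25.6
finger_force: 0.0
clock: 1.4
ee_pos: [506.6, -55.3, 261.2]
ee_rot: [[0.953, 0.301, 0.0], [0.301, -0.953, -0.0], [0.0, 0.0, -1.0]]
force: [1.2, 0.3, 0.4]
gripper_width: 0.2
finger_force: 0.0
clock: 1.73
ee_pos: [551.8, 42.3, 261.3]
ee_rot: [[0.95, 0.312, 0.001], [0.312, -0.95, 0.005], [0.002, -0.004, -1.0]]
force: [0.1, -0.6, 0.1]
gripper_width: -0.3
finger_force: 0.0
[551.81954906  42.26922601 261.29276117] [-1.35815325 -2.8403621   1.30097712]
```

View pics/w1b.png

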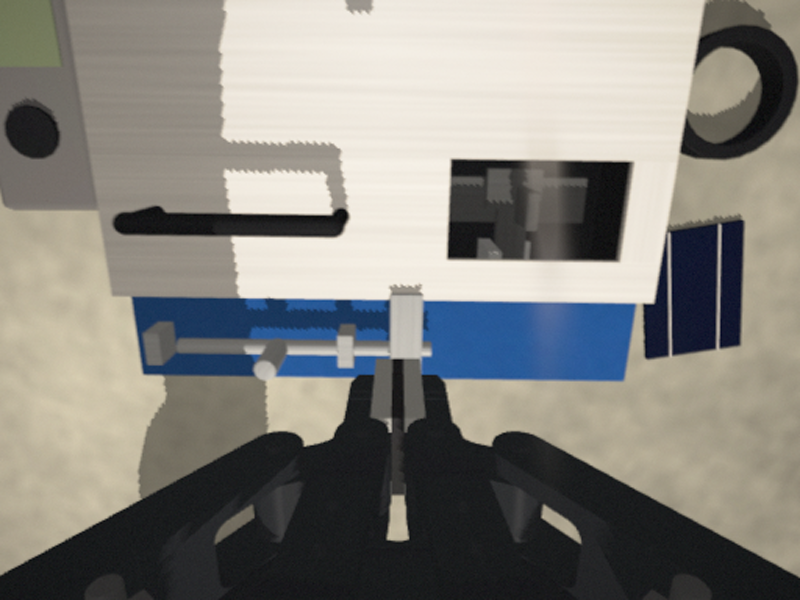

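Wrist view: slot corners (451,160),(633,162),(622,262),(448,258); lid front corners (113,294),(655,302); ledge front corners (143,374),(625,380); knob top (265,369); handle bar ends (125,223),(335,226). Refine the box pose from these.

```bash
python3 - <<'E'
from h import *
s=json.load(open("w1.json")); k=512/800
M=[(-34,-39,105),(-34,-145,105),(-94,-145,105),(-94,-39,105),(-120,170,105),(-120,-170,105),(-185,170,85),(-185,-170,85),(-155,65,136),(-68,135,141),(-68,25,141)]
S=[(451,160),(633,162),(622,262),(448,258),(113,294),(655,302),(143,374),(625,380),(265,369),(120,223),(342,224)]
W=[onz("wrist",(u*k,v*k),m[2],s) for (u,v),m in zip(S,M)]
th,t,e=fit(M[:9],W[:9]); print(th,t); 
json.dump([th,*t],open("box.json","w"))
B=np.linalg.inv(box())
for m,x in zip(M,W): print(m,np.round((B@np.append(x,1))[:3]-m,1))
s=status.sense(); print(np.degrees(np.arctan2(s["ee_rot"][1][0],s["ee_rot"][0][0])-th))
for z in (200,112): print(tool(w((-155,33,z)),s))
E
```

```text
0.3027949298128626 [643.38244526  79.74278262]
(-34, -39, 105) [-1.4  0.2  0. ]
(-34, -145, 105) [-0.9  1.   0. ]
(-94, -145, 105) [-0.3 -1.2  0. ]
(-94, -39, 105) [ 0.5 -0.6  0. ]
(-120, 170, 105) [ 0.1 -0.8  0. ]
(-120, -170, 105) [ 0.3 -0.6  0. ]
(-185, 170, 85) [ 0.2 -1.3 -0. ]
(-185, -170, 85) [1.2 0.2 0. ]
(-155, 65, 136) [0.2 3.2 0. ]
(-68, 135, 141) [-1.   3.2  0. ]
(-68, 25, 141) [ 0.3 -4.1  0. ]
0.5843974802072509
[-54.06540612 -45.42473751  61.04982217]
[-54.07802668 -45.27694331 149.04969716]
```

```bash

python3 -m inch '[[[-54,-45,60,0,0,0.6,255],[-54,-45,60,0,0,0.6,255],[-54,-45,60,0,0,0.6,255],[-54,-45,100,0,0,0.6,255],[-54,-45,100,0,0,0.6,255]]]' 
python3 -m inch '[[[0,0,30,0,0,0,255],[0,0,47,0,0,0,255],[0,0,47,0,0,0,255],[0,0,47,0,0,0,255]]]'
python3 - <<'E'
from h import *
s=status.sense(); print((np.linalg.inv(box())@np.append(s["ee_pos"],1))[:3],s["force"])
im=viewer.snapshot("wrist")[:,:,::-1]
cv2.imwrite("pics/w2.png",im)
E
```

```text
clock: 2.2
ee_pos: [479.2, 58.3, 155.1]
ee_rot: [[0.957, 0.29, -0.013], [0.29, -0.957, -0.003], [-0.013, -0.001, -1.0]]
force: [-2.3, -0.4, -1.1]
gripper_width: -0.1
finger_force: 0.0
clock: 2.53
ee_pos: [485.6, 59.8, 114.5]
ee_rot: [[0.957, 0.29, -0.002], [0.29, -0.957, -0.001], [-0.002, 0.0, -1.0]]
force: [-0.1, -0.2, 1.1]
gripper_width: -0.2
finger_force: 0.0
[-156.57622019   28.06385325  114.45500382] [-0.0949176  -0.16394409  1.1495803 ]
```

View pics/w2.png

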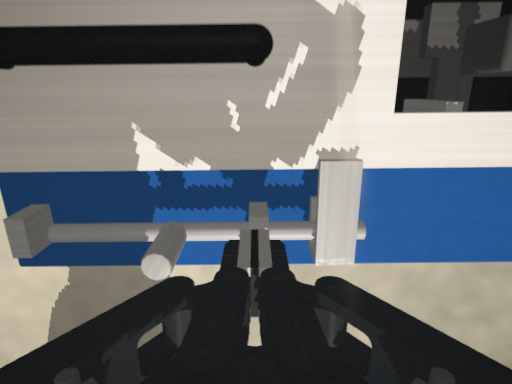

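Fingers stand over the rod beside the guide (tip about (254,240)), knob top at (157,262) to the left and clear. Push towards box +y (tool -y).

```bash

python3 -m inch '[[[0,-5,0,0,0,0,255],[0,-10,0,0,0,0,255],[0,-14,0,0,0,0,255],[0,-18,0,0,0,0,255],[0,-22,0,0,0,0,255]]]' 
python3 -m inch '[[[0,-4,0,0,0,0,255],[0,-8,0,0,0,0,255],[0,-12,0,0,0,0,255],[0,-16,0,0,0,0,255],[0,-20,0,0,0,0,255]]]' 
python3 -m inch '[[[0,-3,0,0,0,0,255],[0,-6,0,0,0,0,255],[0,-9,0,0,0,0,255],[0,-11,0,0,0,0,255],[0,-11,0,0,0,0,255]]]' 
python3 - <<'E'
from h import *
s=status.sense(); print((np.linalg.inv(box())@np.append(s["ee_pos"],1))[:3])
E
```

```text
clock: 3.0
ee_pos: [479.8, 82.5, 115.0]
ee_rot: [[0.956, 0.292, 0.002], [0.292, -0.956, -0.001], [0.001, 0.001, -1.0]]
force: [0.7, -2.6, 2.2]
gripper_width: 0.3
finger_force: 1.6
clock: 3.42
ee_pos: [473.7, 101.6, 114.5]
ee_rot: [[0.957, 0.291, 0.001], [0.291, -0.957, -0.0], [0.001, 0.0, -1.0]]
force: [0.9, -2.6, 2.5]
gripper_width: -0.1
finger_force: 1.6
clock: 3.83
ee_pos: [470.1, 112.9, 114.3]
ee_rot: [[0.956, 0.292, 0.0], [0.292, -0.956, 0.001], [0.0, -0.001, -1.0]]
force: [0.7, -1.5, 1.1]
gripper_width: -0.0
finger_force: 0.8
[-155.53980218   83.31737155  114.30134279]
```

Moving at 3 N. Continue in small steps until the end stop shows.

```bash

python3 -m inch '[[[0,-1.5,0,0,0,0,255],[0,-3,0,0,0,0,255],[0,-3,0,0,0,0,255]]]' 
python3 -m inch '[[[0,-1,0,0,0,0,255],[0,-2,0,0,0,0,255]]]' 
python3 -m inch '[[[0,-1,0,0,0,0,255],[0,-2,0,0,0,0,255]]]' 
python3 - <<'E'
from h import *
s=status.sense(); print((np.linalg.inv(box())@np.append(s["ee_pos"],1))[:3])
im=viewer.snapshot("wrist")[:,:,::-1]
cv2.imwrite("pics/w3.png",im)
E
```

```text
clock: 4.08
ee_pos: [469.2, 115.1, 114.2]
ee_rot: [[0.956, 0.292, -0.0], [0.292, -0.956, 0.0], [-0.0, -0.0, -1.0]]
force: [1.6, -2.3, 2.2]
gripper_width: 0.1
finger_force: 1.2
clock: 4.25
ee_pos: [468.7, 116.6, 114.2]
ee_rot: [[0.957, 0.291, -0.0], [0.291, -0.957, -0.0], [-0.0, 0.0, -1.0]]
force: [1.0, -3.0, 2.4]
gripper_width: 0.1
finger_force: 1.5
clock: 4.42
ee_pos: [468.1, 118.7, 114.2]
ee_rot: [[0.957, 0.291, -0.0], [0.291, -0.957, -0.0], [-0.0, 0.0, -1.0]]
force: [1.8, -3.6, 1.2]
gripper_width: 0.1
finger_force: 1.5
[-155.71547477   89.43221093  114.22620292]
```

```bash

python3 -m inch '[[[0,-1,0,0,0,0,255],[0,-2,0,0,0,0,255]]]' 
python3 -m inch '[[[0,-1,0,0,0,0,255],[0,-2,0,0,0,0,255]]]' 
python3 -m inch '[[[0,-1,0,0,0,0,255],[0,-2,0,0,0,0,255]]]' 
```

```text
clock: 4.63
ee_pos: [467.5, 120.6, 114.2]
ee_rot: [[0.957, 0.292, -0.0], [0.292, -0.957, -0.0], [-0.0, 0.0, -1.0]]
force: [0.3, -3.1, 2.0]
gripper_width: 0.1
finger_force: 1.9
clock: 4.8
ee_pos: [467.4, 120.8, 114.3]
ee_rot: [[0.957, 0.291, 0.0], [0.291, -0.957, -0.003], [-0.0, 0.003, -1.0]]
force: [3.0, -7.1, 1.9]
gripper_width: -0.0
finger_force: 3.8
clock: 4.97
ee_pos: [467.3, 120.9, 114.3]
ee_rot: [[0.957, 0.29, 0.001], [0.29, -0.957, -0.005], [-0.001, 0.005, -1.0]]
force: [3.8, -9.1, 2.2]
gripper_width: 0.0
finger_force: 5.3
```

End stop reached (y stalls, force rising). Back off and rise, then compute the handle move.

```bash

python3 -m inch '[[[0,6,0,0,0,0,255],[0,14,-3,0,0,0,255],[0,14,-40,0,0,0,255],[0,14,-80,0,0,0,255],[0,14,-80,0,0,0,255]]]' 
python3 - <<'E'
from h import *
s=status.sense(); print((np.linalg.inv(box())@np.append(s["ee_pos"],1))[:3],np.round(s["qpos"],2),s["ee_pos"])
print(tool(w((-68,80,200)),s),np.degrees(np.arctan2(s["ee_rot"][1][0],s["ee_rot"][0][0])-box_th if 0 else np.arctan2(s["ee_rot"][1][0],s["ee_rot"][0][0])-json.load(open("box.json"))[0]))
im=viewer.snapshot("wrist")[:,:,::-1]; cv2.imwrite("pics/w3.png",im)
E
```

```text
clock: 5.38
ee_pos: [475.0, 114.0, 201.3]
ee_rot: [[0.956, 0.293, 0.012], [0.293, -0.956, 0.004], [0.013, -0.001, -1.0]]
force: [2.5, 0.5, 0.9]
gripper_width: 0.3
finger_force: 0.0
[-150.5082556    82.92422508  201.27237312] [ 0.17  0.14 -0.52  2.    0.08  1.02 -1.66] [474.99418777 114.01459098 201.27237312]
[82.50084233  2.44147827  2.33076517] -0.3361400755362102
```

View pics/w3.png

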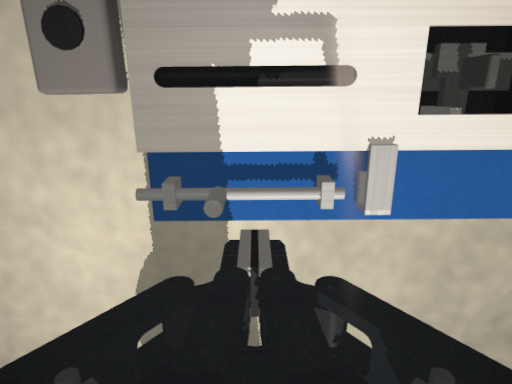

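```bash

python3 -m inch '[[[30,2,0,0,0,7,140],[60,2,0,0,0,14,140],[82,2,0,0,0,21,140],[82,2,0,0,0,28,140],[82,2,0,0,0,35,140]]]' 
python3 -m inch '[[[0,0,0,0,0,7,140],[0,0,0,0,0,14,140],[0,0,0,0,0,21,140],[0,0,0,0,0,28,140],[0,0,0,0,0,35,140]]]' 
python3 -m inch '[[[0,0,0,0,0,7,140],[0,0,0,0,0,14,140],[0,0,0,0,0,19.7,140],[0,0,0,0,0,19.7,140],[0,0,0,0,0,19.7,140]]]' 
python3 - <<'E'
from h import *
s=status.sense(); print((np.linalg.inv(box())@np.append(s["ee_pos"],1))[:3],np.round(s["qpos"],2))
print(tool(w((-68,80,129)),s),np.degrees(np.arctan2(s["ee_rot"][1][0],s["ee_rot"][0][0])-json.load(open("box.json"))[0]))
im=viewer.snapshot("wrist")[:,:,::-1]; cv2.imwrite("pics/w4.png",im)
E
```

```text
clock: 5.85
ee_pos: [549.2, 134.6, 192.7]
ee_rot: [[0.949, -0.314, -0.003], [-0.314, -0.949, 0.002], [-0.004, -0.001, -1.0]]
force: [0.3, -0.1, 0.1]
gripper_width: 38.3
finger_force: 0.0
clock: 6.27
ee_pos: [547.6, 133.7, 192.3]
ee_rot: [[0.6, -0.8, -0.005], [-0.8, -0.6, 0.004], [-0.006, 0.002, -1.0]]
force: [0.9, 0.8, -1.4]
gripper_width: 38.6
finger_force: 0.0
clock: 6.68
ee_pos: [545.9, 131.9, 185.9]
ee_rot: [[0.368, -0.929, -0.023], [-0.93, -0.368, -0.003], [-0.006, 0.023, -1.0]]
force: [1.0, -0.9, -2.8]
gripper_width: 38.5
finger_force: 0.0
[-77.44912984  78.84666828 185.91378377] [-0.93  0.34  0.75  1.87 -0.27  1.06 -2.84]
[ -0.11392738 -10.80319785  56.68397435] -85.74299942486678
```

View pics/w4.png

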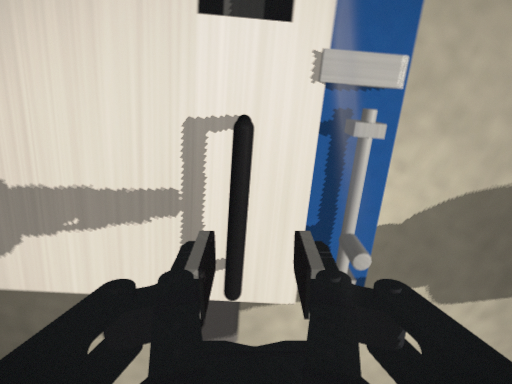

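Joint 7 sits at its limit that way (the bar, at (238,200), is off-axis); turn the other way by a half turn.

```bash

python3 -m inch '[[[0,-10,-15,0,0,-7,140],[0,-10,-15,0,0,-14,140],[0,-10,-15,0,0,-21,140],[0,-10,-15,0,0,-28,140],[0,-10,-15,0,0,-35,140]]]' 
python3 -m inch '[[[0,0,0,0,0,-7,140],[0,0,0,0,0,-14,140],[0,0,0,0,0,-21,140],[0,0,0,0,0,-28,140],[0,0,0,0,0,-35,140]]]' 
python3 -m inch '[[[0,0,0,0,0,-7,140],[0,0,0,0,0,-14,140],[0,0,0,0,0,-21,140],[0,0,0,0,0,-28,140],[0,0,0,0,0,-35,140]]]' 
python3 -m inch '[[[0,0,0,0,0,-7,140],[0,0,0,0,0,-14,140],[0,0,0,0,0,-21,140],[0,0,0,0,0,-28,140],[0,0,0,0,0,-35,140]]]' 
python3 -m inch '[[[0,0,0,0,0,-7,140],[0,0,0,0,0,-14,140],[0,0,0,0,0,-21,140],[0,0,0,0,0,-28,140],[0,0,0,0,0,-35,140]]]' |tail -7
python3 - <<'E'
from h import *
s=status.sense(); print((np.linalg.inv(box())@np.append(s["ee_pos"],1))[:3],np.round(s["qpos"],2))
print(tool(w((-68,80,129)),s),np.degrees(np.arctan2(s["ee_rot"][1][0],s["ee_rot"][0][0])-json.load(open("box.json"))[0]))
E
```

```text
clock: 7.15
ee_pos: [555.8, 136.1, 200.5]
ee_rot: [[0.841, -0.541, -0.024], [-0.541, -0.841, -0.003], [-0.018, 0.016, -1.0]]
force: [-0.1, 0.4, 0.1]
gripper_width: 38.2
finger_force: 0.0
clock: 7.57
ee_pos: [555.8, 135.8, 200.5]
ee_rot: [[0.999, 0.039, -0.024], [0.039, -0.999, -0.003], [-0.024, 0.002, -1.0]]
force: [-0.9, 0.1, -0.5]
gripper_width: 38.2
finger_force: 0.0
clock: 7.98
ee_pos: [555.8, 135.8, 200.6]
ee_rot: [[0.796, 0.605, -0.024], [0.605, -0.796, -0.003], [-0.021, -0.012, -1.0]]
force: [-0.9, -0.5, 0.1]
gripper_width: 38.6
finger_force: 0.0
clock: 8.4
ee_pos: [555.8, 135.7, 200.7]
ee_rot: [[0.306, 0.952, -0.024], [0.952, -0.306, -0.003], [-0.01, -0.022, -1.0]]
force: [0.4, -0.6, 0.2]
gripper_width: 38.6
finger_force: 0.0
clock: 8.82
ee_pos: [555.9, 135.8, 200.8]
ee_rot: [[-0.296, 0.955, -0.023], [0.955, 0.296, -0.003], [0.004, -0.023, -1.0]]
force: [-0.6, -0.3, 0.1]
gripper_width: 38.4
finger_force: 0.0
[-66.83536638  79.57730069 200.76342187] [-0.51  0.28  0.23  1.81 -0.08  1.08  0.05]
[ 0.12080587  0.50548707 71.77223455] 89.85492600162544
```

```bash

python3 -m inch '[[[0,0.5,30,-1.3,0,0,140],[0,0.5,50,-1.3,0,0,140],[0,0.5,72,-1.3,0,0,140],[0,0.5,72,-1.3,0,0,140],[0,0.5,72,-1.3,0,0,140]]]' 
python3 -m inch '[[[0,0,0,0,0,0,255],[0,0,0,0,0,0,255],[0,0,0,0,0,0,255],[0,0,0,0,0,0,255],[0,0,0,0,0,0,255]]]' 40
python3 - <<'E'
from h import *
s=status.sense(); print((np.linalg.inv(box())@np.append(s["ee_pos"],1))[:3],s["ee_pos"],np.array(s["ee_rot"])[:,2],s["torque"])
E
```

```text
clock: 9.23
ee_pos: [553.8, 135.0, 128.0]
ee_rot: [[-0.289, 0.957, -0.005], [0.957, 0.289, 0.002], [0.004, -0.004, -1.0]]
force: [0.6, -0.0, 0.6]
gripper_width: 38.4
finger_force: 0.0
clock: 9.65
ee_pos: [555.0, 134.7, 131.3]
ee_rot: [[-0.288, 0.957, -0.002], [0.957, 0.288, 0.003], [0.003, -0.001, -1.0]]
force: [-4.8, -1.6, 5.5]
gripper_width: 10.3
finger_force: 39.1
[-67.96560212  78.84681319 131.25213518] [554.99755182 134.73599707 131.25213518] [-0.00181529  0.0028142  -0.99999439] [-0.24390613  1.06888084  0.10065973]
```

```bash

python3 -m inch '[[[0,0,-1,0,0,0,255],[0,0,-2,0,0,0,255],[0,0,-3,0,0,0,255],[0,0,-4,0,0,0,255],[0,0,-5,0,0,0,255]]]' |egrep 'pos|force'
python3 -m inch '[[[0,0,-0.8,0,0,0,255],[0,0,-1.6,0,0,0,255],[0,0,-2.4,0,0,0,255],[0,0,-3.2,0,0,0,255],[0,0,-4,0,0,0,255]]]' |egrep 'pos|force'
python3 -m inch '[[[0,0,-0.6,0,0,0,255],[0,0,-1.2,0,0,0,255],[0,0,-1.8,0,0,0,255],[0,0,-2.4,0,0,0,255]]]' |egrep 'pos|force'
```

```text
ee_pos: [555.4, 134.9, 133.7]
force: [0.5, 1.1, -9.0]
finger_force: 38.9
ee_pos: [556.6, 135.2, 138.9]
force: [1.8, 1.2, -10.2]
finger_force: 38.8
ee_pos: [557.2, 135.4, 141.7]
force: [6.2, 1.2, -11.8]
finger_force: 38.8
```

```bash

python3 -m inch '[[[0,1.2,0,0,0,0,255],[0,2.4,0,0,0,0,255],[0,2.4,0,0,0,0,255]]]' |egrep 'pos|force'
python3 -m inch '[[[0,0.2,-0.5,0,0,0,255],[0,0.3,-1,0,0,0,255]]]' |egrep 'pos|force'
python3 -m inch '[[[0,0.2,-0.5,0,0,0,255],[0,0.3,-1,0,0,0,255]]]' |egrep 'pos|force'
```

```text
ee_pos: [557.3, 135.4, 141.7]
force: [-1.3, 1.0, -2.8]
finger_force: 39.6
ee_pos: [557.3, 135.4, 141.8]
force: [-2.2, 1.1, -8.2]
finger_force: 39.2
ee_pos: [557.4, 135.5, 142.1]
force: [-0.7, 1.2, -10.6]
finger_force: 39.0
```

```bash

python3 -m inch '[[[0,0.2,-0.5,0,0,0,255],[0,0.3,-1,0,0,0,255]]]' |egrep 'pos|^force'
python3 -m inch '[[[0,0.2,-0.5,0,0,0,255],[0,0.3,-1,0,0,0,255]]]' |egrep 'pos|^force'
python3 -m inch '[[[0,0,0,0,0,0,255],[0,0,0,0,0,0,255]]]' |egrep 'pos|^force'
```

```text
ee_pos: [557.8, 135.5, 143.4]
force: [-4.2, 1.5, -7.6]
ee_pos: [558.1, 135.7, 144.8]
force: [-3.9, 1.3, -7.1]
ee_pos: [558.2, 135.7, 144.9]
force: [-4.7, 0.1, -7.0]
```

```bash

python3 -m inch '[[[0,0.1,-0.5,0,0,0,255],[0,0.2,-1,0,0,0,255]]]' |egrep 'pos|^force'
python3 -m inch '[[[0,0.1,-0.5,0,0,0,255],[0,0.2,-1,0,0,0,255]]]' |egrep 'pos|^force'
python3 -m inch '[[[0,0.1,-0.5,0,0,0,255],[0,0.2,-1,0,0,0,255]]]' |egrep 'pos|^force'
```

```text
ee_pos: [558.5, 135.7, 145.9]
force: [-5.3, 1.2, -8.8]
ee_pos: [558.8, 135.8, 146.9]
force: [-4.7, 0.3, -7.9]
ee_pos: [559.0, 135.9, 147.9]
force: [-5.2, 1.6, -8.8]
```

```bash

python3 -m inch '[[[0,0.1,-0.5,0,0,0,255],[0,0.2,-1,0,0,0,255]]]' |egrep 'pos|^force'
python3 -m inch '[[[0,0.1,-0.5,0,0,0,255],[0,0.2,-1,0,0,0,255]]]' |egrep 'pos|^force'
```

```text
ee_pos: [559.1, 136.0, 148.3]
force: [-3.9, 1.8, -12.8]
ee_pos: [559.2, 136.0, 148.8]
force: [-3.2, 2.4, -17.7]
```

Catch is holding (9 N/mm rise). Relax, then release.

```bash

python3 -m inch '[[[0,-0.3,0.7,0,0,0,255],[0,-0.5,1.4,0,0,0,255],[0,-0.5,1.4,0,0,0,255]]]' |egrep 'pos|^force'
python3 -m inch '[[[0,0,0.5,0,0,0,255],[0,0,0.5,0,0,0,255]]]' |egrep 'pos|^force'

```

```text
ee_pos: [559.3, 136.0, 148.7]
force: [-5.3, 2.1, -11.6]
ee_pos: [559.3, 136.0, 148.7]
force: [-5.9, 1.1, -10.2]
```

```bash

python3 -m inch '[[[0,-0.5,1,0,0,0,255],[0,-1,2,0,0,0,255],[0,-1,2,0,0,0,255]]]' |egrep 'pos|^force'
python3 -m inch '[[[0,0,1,0,0,0,255],[0,0,1,0,0,0,255]]]' |egrep 'pos|^force'

```

```text
ee_pos: [559.2, 136.0, 148.3]
force: [-7.8, 0.6, -3.8]
ee_pos: [559.1, 136.0, 148.0]
force: [-8.5, 0.0, -0.8]
```

```bash

python3 -m inch '[[[0,0,0,0,0,0,150],[0,0,0,0,0,0,150],[0,0,0,0,0,0,150],[0,0,0,0,0,0,150]]]' |egrep 'pos|^force|width'
python3 -m inch '[[[0,0,-30,0,0,0,150],[0,0,-65,0,0,0,150],[0,0,-85,0,0,0,150],[0,0,-85,0,0,0,150],[0,0,-85,0,0,0,150]]]' |egrep 'pos|^force|width'
python3 - <<'E'
from h import *
s=status.sense(); print((np.linalg.inv(box())@np.append(s["ee_pos"],1))[:3],np.round(s["qpos"],2))
p=w((-120,-90,280)); print(tool(p,s))
E
```

```text
ee_pos: [563.2, 135.7, 148.6]
force: [-1.4, -0.2, -0.2]
gripper_width: 35.6
ee_pos: [561.7, 135.6, 233.5]
force: [0.3, -0.5, 0.2]
gripper_width: 35.2
[-61.32000641  77.64946567 233.46601868] [-0.52  0.24  0.24  1.79 -0.07  1.11  0.04]
[-168.20148321  -56.30161521  -47.47089188]
```

```bash
python3 -m inch '[[[-202,-3,0,0,0,0,255],[-202,-3,0,0,0,0,255],[-202,-3,0,0,0,0,255],[-202,-3,0,0,0,0,255],[-202,-3,0,0,0,0,255]]]' |egrep 'pos|^force|width'
python3 -m inch '[[[0,0,20,0,0,0,255],[0,0,35,0,0,0,255],[0,0,35,0,0,0,255],[0,0,35,0,0,0,255]]]' |egrep 'pos|^force|width'
python3 - <<'E'
from h import *
s=status.sense(); print((np.linalg.inv(box())@np.append(s["ee_pos"],1))[:3],np.array(s["ee_rot"])[:,2])
print(tool(w((-64,-125,200)),s),np.degrees(np.arctan2(s["ee_rot"][1][0],s["ee_rot"][0][0])-json.load(open("box.json"))[0]))
json.dump({k:np.array(v).tolist() for k,v in s.items()},open("w5.json","w"))
im=viewer.snapshot("wrist")[:,:,::-1]; cv2.imwrite("pics/w5.png",im)
g=cv2.convertScaleAbs(im,alpha=1.6,beta=20)
cv2.imwrite("pics/w5b.png",cv2.resize(g,(800,600),interpolation=cv2.INTER_CUBIC))
E
```

```text
ee_pos: [614.0, -62.8, 228.5]
force: [0.5, -1.1, 0.8]
gripper_width: 0.1
ee_pos: [612.7, -58.6, 192.5]
force: [0.5, -0.2, 1.3]
gripper_width: 0.1
[ -70.48845974 -122.88289944  192.542527  ] [-0.00394466  0.0027066  -0.99998856]
[-2.01934386  6.48845313 -7.48454103] 89.38344164067972
```

View pics/w5b.png

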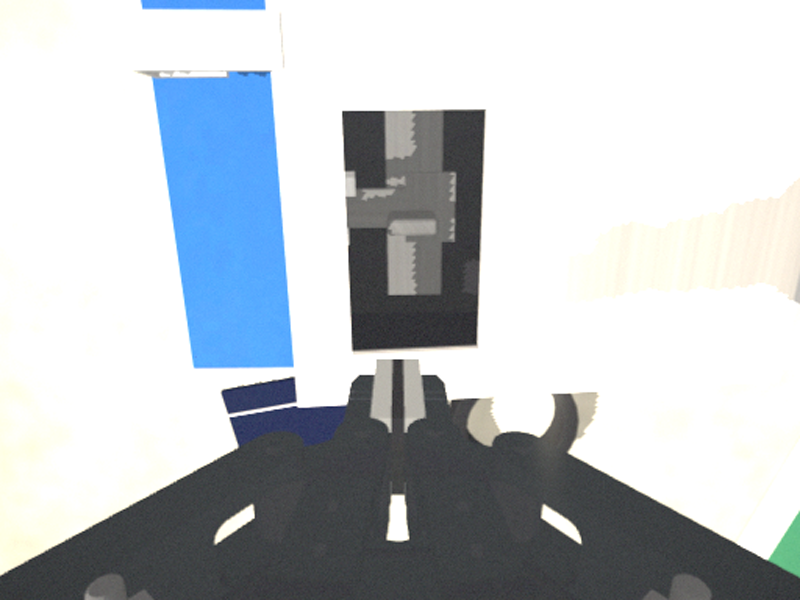

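The tab's top shows as a bright bar at (412,227), 46 by 16 px, inside the slot with corners (343,111),(485,110),(478,345),(352,350); fingers are left of the tab's x.

```bash
python3 - <<'E'
from h import *
s=json.load(open("w5.json")); B=np.linalg.inv(box()); k=.64
q=lambda u,v,z: np.round((B@np.append(onz("wrist",(u*k,v*k),z,s),1))[:3],1)
for z in (92,99,106): print("tab",q(412,227,z),q(389,227,z),q(435,227,z),q(412,219,z),q(412,235,z))
for c in ((343,111),(485,110),(478,347),(352,350)): print(q(*c,122))
s=status.sense(); print(tool(w((-64,-127,79)),s))
E
```

```text
tab [-63.3 -90.3  92. ] [-74.5 -90.2  92. ] [-52.  -90.4  92. ] [-63.3 -86.4  92. ] [-63.3 -94.3  92. ]
tab [-63.4 -89.2  99. ] [-74.4 -89.   99. ] [-52.5 -89.3  99. ] [-63.4 -85.3  99. ] [-63.4 -93.   99. ]
tab [-63.6 -88.  106. ] [-74.2 -87.9 106. ] [-53.  -88.1 106. ] [-63.6 -84.3 106. ] [-63.6 -91.7 106. ]
[-91.7 -38.1 122. ]
[-34.7 -38.3 122. ]
[ -33.7 -141.2  122. ]
[ -91.8 -142.2  122. ]
[ -4.42931593   5.41780575 114.95021091]
```

```bash
python3 -m inch '[[[2.5,5.5,0,0,0,0,255],[2.5,5.5,20,0,0,0,255],[2.5,5.5,50,0,0,0,255],[2.5,5.5,50,0,0,0,255]]]' |egrep 'pos|^force|width'
python3 - <<'E'
from h import *
s=status.sense(); print((np.linalg.inv(box())@np.append(s["ee_pos"],1))[:3],tool(w((-64,-120,80)),s))
E
```

```text
ee_pos: [615.8, -52.7, 140.7]
force: [-1.7, 0.2, -1.5]
gripper_width: -0.1
[ -65.81557133 -118.18932016  140.68674935] [-2.1215923   2.1983753  60.66401239]
```

```bash
python3 -m inch '[[[-1,1.5,15,0,0,0,255],[-1,1.5,30,0,0,0,255],[-1,1.5,45,0,0,0,255],[-1,1.5,59,0,0,0,255],[-1,1.5,59,0,0,0,255]]]' |egrep 'pos|^force|width'
python3 -m inch '[[[0,0,0,0,0,0,255],[1,0,0,0,0,0,255],[2,0,0,0,0,0,255],[3,0,0,0,0,0,255]]]' |egrep 'pos|^force|width'
python3 - <<'E'
from h import *
s=status.sense(); print((np.linalg.inv(box())@np.append(s["ee_pos"],1))[:3])
E
```

```text
ee_pos: [618.9, -54.0, 83.9]
force: [-0.8, -0.2, -0.2]
gripper_width: -0.1
ee_pos: [620.6, -52.1, 87.2]
force: [0.4, 0.3, -0.4]
gripper_width: -0.0
[ -61.0240043  -119.07349949   87.16082459]
```

```bash
python3 -m inch '[[[0,-2,3,0,0,0,255],[0,-2,6,0,0,0,255],[0,-2,6,0,0,0,255],[0,-2,6,0,0,0,255]]]' |egrep 'pos|^force|width'
python3 - <<'E'
from h import *
s=status.sense(); print((np.linalg.inv(box())@np.append(s["ee_pos"],1))[:3],np.round(s["qpos"],2),np.array(s["ee_rot"]).round(3).tolist())
E
```

```text
ee_pos: [617.4, -52.8, 79.6]
force: [0.1, 0.0, 0.2]
gripper_width: 0.3
[ -64.31080718 -118.7439537    79.56284264] [-0.22  0.51  0.31  1.8  -0.2   0.86  0.47] [[-0.288, 0.958, -0.0], [0.958, 0.288, 0.003], [0.003, 0.001, -1.0]]
```

```bash
python3 -m inch '[[[2,0,0,0,0,0,255],[4,0,0,0,0,0,255],[6,0,0,0,0,0,255],[8,0,0,0,0,0,255],[9,0,0,0,0,0,255]]]' |egrep 'pos|^force'
python3 -m inch '[[[1,0,0,0,0,0,255],[2,0,0,0,0,0,255],[3,0,0,0,0,0,255]]]' |egrep 'pos|^force'
python3 -m inch '[[[1,0,0,0,0,0,255],[2,0,0,0,0,0,255],[3,0,0,0,0,0,255]]]' |egrep 'pos|^force'
python3 - <<'E'
from h import *
s=status.sense(); print((np.linalg.inv(box())@np.append(s["ee_pos"],1))[:3])
E
```

```text
ee_pos: [615.0, -43.4, 79.8]
force: [-0.3, -0.6, -0.3]
ee_pos: [614.3, -41.2, 79.9]
force: [0.2, 0.2, 0.1]
ee_pos: [613.4, -38.3, 79.9]
force: [-0.3, 0.0, -0.2]
[ -63.83046172 -103.73183173   79.85089002]
```

```bash
python3 -m inch '[[[1,0,0,0,0,0,255],[2,0,0,0,0,0,255],[2,0,0,0,0,0,255]]]' |egrep 'pos|^force'
python3 -m inch '[[[1,0,0,0,0,0,255],[2,0,0,0,0,0,255],[2,0,0,0,0,0,255]]]' |egrep 'pos|^force'
python3 -m inch '[[[1,0,0,0,0,0,255],[2,0,0,0,0,0,255],[2,0,0,0,0,0,255]]]' |egrep 'pos|^force'
python3 - <<'E'
from h import *
s=status.sense(); print((np.linalg.inv(box())@np.append(s["ee_pos"],1))[:3])
E
```

```text
ee_pos: [613.0, -37.2, 79.9]
force: [0.5, -1.4, 0.0]
ee_pos: [612.5, -35.5, 79.9]
force: [1.1, -3.3, -0.8]
ee_pos: [611.6, -32.6, 79.9]
force: [1.4, -3.0, -0.6]
[-63.85481972 -97.77623734  79.873433  ]
```

Contact and sliding at ~3.3 N; about 9 mm remain.

```bash
python3 -m inch '[[[1,0,0,0,0,0,255],[2,0,0,0,0,0,255],[3,0,0,0,0,0,255],[3,0,0,0,0,0,255]]]' |egrep 'pos|^force'
python3 -m inch '[[[1,0,0,0,0,0,255],[2,0,0,0,0,0,255],[2,0,0,0,0,0,255]]]' |egrep 'pos|^force'
python3 -m inch '[[[0.7,0,0,0,0,0,255],[1.4,0,0,0,0,0,255],[1.4,0,0,0,0,0,255]]]' |egrep 'pos|^force'
python3 - <<'E'
from h import *
s=status.sense(); print((np.linalg.inv(box())@np.append(s["ee_pos"],1))[:3])
E
```

```text
ee_pos: [610.6, -29.4, 79.8]
force: [0.8, -3.0, -0.4]
ee_pos: [610.0, -27.4, 79.8]
force: [0.8, -2.6, -0.0]
ee_pos: [609.6, -26.2, 79.8]
force: [0.1, -1.8, -0.3]
[-63.80732975 -91.10312506  79.81725747]
```

```bash
python3 -m inch '[[[0.7,0,0,0,0,0,255],[1.4,0,0,0,0,0,255],[1.4,0,0,0,0,0,255]]]' |egrep 'pos|^force'
python3 -m inch '[[[0.7,0,0,0,0,0,255],[1.4,0,0,0,0,0,255]]]' |egrep 'pos|^force'
python3 -m inch '[[[0.7,0,0,0,0,0,255],[1.4,0,0,0,0,0,255]]]' |egrep 'pos|^force'
python3 - <<'E'
from h import *
s=status.sense(); print((np.linalg.inv(box())@np.append(s["ee_pos"],1))[:3])
E
```

```text
ee_pos: [609.2, -24.9, 79.8]
force: [0.0, -3.8, -1.3]
ee_pos: [608.9, -23.9, 79.9]
force: [0.2, -3.9, -0.8]
ee_pos: [608.8, -23.4, 79.9]
force: [0.8, -5.7, -0.8]
[-63.77252304 -88.14624919  79.94497047]
```

```bash
python3 -m inch '[[[0.7,0,0,0,0,0,255],[1.2,0,0,0,0,0,255]]]' |egrep 'pos|^force'
python3 -m inch '[[[0.6,0,0,0,0,0,255],[0.6,0,0,0,0,0,255]]]' |egrep 'pos|^force'
python3 - <<'E'
from h import *
s=status.sense(); print((np.linalg.inv(box())@np.append(s["ee_pos"],1))[:3])
E
```

```text
ee_pos: [608.7, -23.3, 80.0]
force: [1.8, -6.2, -1.0]
ee_pos: [608.7, -23.3, 80.1]
force: [2.4, -7.1, -1.2]
[-63.81381635 -88.06989285  80.0617475 ]
```

```bash
python3 -m inch '[[[-3,0,0,0,0,0,255],[-12,0,0,0,0,0,255],[-14,0,-35,0,0,0,255],[-14,0,-75,0,0,0,255],[-14,0,-115,0,0,0,255]]]' |egrep 'pos|^force'
python3 -m inch '[[[0,0,-30,0,0,0,150],[60,0,-35,0,0,0,150],[100,0,-35,0,0,0,150],[140,0,-35,0,0,0,150],[180,0,-35,0,0,0,150]]]' |egrep 'pos|^force'
python3 - <<'E'
from h import *
s=status.sense(); print((np.linalg.inv(box())@np.append(s["ee_pos"],1))[:3],tool(w((-63.7,79,200)),s),np.array(s["ee_rot"]).round(3).tolist())
im=viewer.snapshot("scene")[:,:,::-1]; cv2.imwrite("pics/s5.png",im)
E
```

```text
ee_pos: [610.9, -32.7, 194.9]
force: [1.2, 0.5, 0.4]
ee_pos: [563.2, 128.3, 231.3]
force: [0.6, 0.3, 0.2]
[-62.02416966  70.27731275 231.27808471] [ 8.52855781 -1.84267704 31.32220469] [[-0.289, 0.957, 0.001], [0.957, 0.288, 0.006], [0.006, 0.003, -1.0]]
```

```bash
python3 -m inch '[[[8.5,-1.5,20,0,0,0,140],[8.5,-1.5,40,0,0,0,140],[8.5,-1.5,60,0,0,0,140],[8.5,-1.5,85,0,0,0,140],[8.5,-1.5,85,0,0,0,140]]]' |egrep 'pos|^force'
python3 - <<'E'
from h import *
s=status.sense(); print((np.linalg.inv(box())@np.append(s["ee_pos"],1))[:3],tool(w((-63.7,79,145)),s),s["gripper_width"])
E
```

```text
ee_pos: [555.7, 133.5, 140.4]
force: [-1.2, -0.5, -0.4]
[-67.70223899  77.47059326 140.36570684] [ 1.58496501  3.94535758 -4.66430214] 38.830420014595845
```

```bash
python3 -m inch '[[[0,2,0,0,0,0,140],[0,2,0,0,0,0,140]]]' |egrep 'pos|^force'
python3 - <<'E'
from h import *
s=status.sense(); print((np.linalg.inv(box())@np.append(s["ee_pos"],1))[:3],tool(w((-63.7,79,145)),s))
E
python3 -m inch '[[[0,0,0,0,0,0,255],[0,0,0,0,0,0,255],[0,0,0,0,0,0,255],[0,0,0,0,0,0,255],[0,0,0,0,0,0,255]]]' 60
```

```text
ee_pos: [563.3, 134.3, 146.5]
force: [0.2, -0.9, 0.2]
[-60.20068029  76.00744296 146.48294203] [ 2.95101135 -3.53463034  1.48245522]
clock: 21.83
ee_pos: [559.7, 132.7, 146.1]
ee_rot: [[-0.288, 0.958, -0.006], [0.958, 0.288, 0.002], [0.004, -0.005, -1.0]]
force: [-7.2, -1.6, 4.5]
gripper_width: 9.4
finger_force: 58.5
```

```bash
python3 -m inch '[[[0,-2,-1,0,0,0,255],[0,-2,-2,0,0,0,255],[0,-2,-3,0,0,0,255],[0,-2,-4,0,0,0,255]]]' |egrep 'pos|^force'
python3 -m inch '[[[0,0.2,-0.7,0,0,0,255],[0,0.3,-1.4,0,0,0,255],[0,0.4,-2,0,0,0,255]]]' |egrep 'pos|^force'
python3 -c "
import numpy as np
f=lambda t:np.array([120-188*np.cos(t)+41*np.sin(t),100+41*np.cos(t)+188*np.sin(t)])
for t in np.arange(.085,1.3,.05): print(round(t,3),f(t).round(1),(f(t)-f(.085)).round(1),(f(t+.05)-f(t)).round(1))"
```

```text
ee_pos: [560.2, 132.9, 148.4]
force: [3.7, 0.7, -10.8]
ee_pos: [561.0, 133.1, 151.0]
force: [3.6, 1.5, -11.3]
0.085 [-63.8 156.8] [0. 0.] [3.1 9.1]
0.135 [-60.8 165.9] [3.1 9.1] [3.5 9. ]
0.185 [-57.3 174.9] [ 6.6 18.1] [4.  8.8]
0.235 [-53.3 183.6] [10.6 26.8] [4.4 8.6]
0.285 [-48.9 192.2] [15.  35.4] [4.8 8.3]
0.335 [-44.1 200.5] [19.8 43.7] [5.2 8.1]
0.385 [-38.8 208.6] [25.  51.8] [5.6 7.8]
0.435 [-33.2 216.4] [30.6 59.6] [6.  7.5]
0.485 [-27.2 223.9] [36.6 67.1] [6.4 7.2]
0.535 [-20.8 231.1] [43.  74.3] [6.7 6.9]
0.585 [-14.1 238. ] [49.7 81.2] [7.1 6.5]
0.635 [ -7.  244.5] [56.8 87.7] [7.4 6.2]
0.685 [  0.3 250.7] [64.2 93.9] [7.7 5.8]
0.735 [  8.  256.5] [71.9 99.7] [8.  5.4]
0.785 [ 16.  261.9] [ 79.8 105.1] [8.2 5. ]
0.835 [ 24.2 266.9] [ 88.1 110.1] [8.5 4.6]
0.885 [ 32.7 271.5] [ 96.5 114.6] [8.7 4.2]
0.935 [ 41.4 275.6] [105.2 118.8] [8.9 3.7]
0.985 [ 50.2 279.3] [114.1 122.5] [9.  3.3]
1.035 [ 59.3 282.6] [123.1 125.8] [9.2 2.8]
1.085 [ 68.5 285.4] [132.3 128.6] [9.3 2.3]
1.135 [ 77.8 287.7] [141.6 130.9] [9.4 1.9]
1.185 [ 87.2 289.6] [151.1 132.8] [9.5 1.4]
1.235 [ 96.8 291. ] [160.6 134.2] [9.6 0.9]
1.285 [106.3 291.9] [170.2 135.1] [9.6 0.4]
```

```bash
python3 -m inch '[[[0,1.2,-0.7,0,0,0,255],[0,1.8,-1.4,0,0,0,255],[0,2,-2,0,0,0,255]]]' |egrep 'pos|^force'
python3 -m inch '[[[0,0.2,-0.7,0,0,0,255],[0,0.5,-1.4,0,0,0,255],[0,0.8,-2,0,0,0,255]]]' |egrep 'pos|^force'
```

```text
ee_pos: [561.5, 133.3, 152.8]
force: [0.6, 0.6, -11.1]
ee_pos: [562.3, 133.5, 154.9]
force: [-0.4, 0.1, -10.1]
```

```bash
python3 -m inch '[[[0,2.1,-5.4,0,0,0,255],[0,4.3,-10.8,0,0,0,255],[0,6.7,-16,0,0,0,255],[0,9.2,-21.2,0,0,0,255],[0,11.9,-26.3,0,0,0,255]]]' |egrep 'pos|force'
python3 - <<'E'
from h import *
s=status.sense(); p=(np.linalg.inv(box())@np.append(s["ee_pos"],1))[:3]; print(p, np.arctan2(p[2]+10.5-100,120-p[0])-np.arctan2(41,188))
E
```

```text
ee_pos: [573.3, 137.0, 181.8]
force: [-4.7, 0.1, -8.4]
finger_force: 58.4
[-49.84908687  75.54580171 181.84731032] 0.28327205782010945
```

Tracking the arc well; continue.

```bash
python3 -m inch '[[[0,3,-5,0,0,0,255],[0,6,-9.9,0,0,0,255],[0,9.1,-14.7,0,0,0,255],[0,12.3,-19.5,0,0,0,255],[0,15.5,-24.2,0,0,0,255]]]' |egrep 'pos|force'
python3 -m inch '[[[0,3.6,-4.5,0,0,0,255],[0,7.3,-8.9,0,0,0,255],[0,11.1,-13.3,0,0,0,255],[0,15,-17.5,0,0,0,255],[0,19,-21.6,0,0,0,255]]]' |egrep 'pos|force'
python3 - <<'E'
from h import *
s=status.sense(); p=(np.linalg.inv(box())@np.append(s["ee_pos"],1))[:3]; print(p, np.arctan2(p[2]+10.5-100,120-p[0])-np.arctan2(41,188),np.hypot(p[2]+10.5-100,120-p[0]),np.array(s["ee_rot"])[:,2],s["torque"])
E
```

```text
ee_pos: [587.2, 141.4, 205.7]
force: [-4.6, 0.2, -9.0]
finger_force: 58.6
ee_pos: [604.4, 146.8, 227.7]
force: [-8.5, -0.9, -5.1]
finger_force: 58.4
[-17.19811951  75.65680197 227.70672226] 0.5743373206425606 194.74193712485928 [-0.0083546   0.00204416 -0.99996301] [-0.27542787  2.37131379  0.16443493]
```

```bash
python3 -m inch '[[[0,4.2,-3.9,0,0,0,255],[0,8.5,-7.7,0,0,0,255],[0,12.9,-11.4,0,0,0,255],[0,17.4,-15,0,0,0,255],[0,22,-18.5,0,0,0,255]]]' |egrep 'pos|force'
python3 -m inch '[[[0,4.8,-3.2,0,0,0,255],[0,9.7,-6.3,0,0,0,255],[0,14.6,-9.3,0,0,0,255],[0,19.6,-12.2,0,0,0,255],[0,24.7,-15,0,0,0,255]]]' |egrep 'pos|force'
python3 - <<'E'
from h import *
s=status.sense(); p=(np.linalg.inv(box())@np.append(s["ee_pos"],1))[:3]; print(p, np.arctan2(p[2]+10.5-100,120-p[0])-np.arctan2(41,188),np.hypot(p[2]+10.5-100,120-p[0]),np.array(s["ee_rot"])[:,2],s["torque"])
E
```

```text
ee_pos: [625.0, 153.3, 247.4]
force: [-12.5, -0.7, -2.1]
finger_force: 58.4
ee_pos: [649.0, 160.9, 264.2]
force: [-13.1, -1.2, 1.8]
finger_force: 58.5
[ 29.57849634  75.74448008 264.18362074] 0.8784212218630019 196.69879430024247 [-0.00801576  0.00375694 -0.99996082] [-0.31848592  3.3054421   0.12010202]
```

```bash
python3 -m inch '[[[0,5.2,-2.6,0,0,0,255],[0,10.5,-5,0,0,0,255],[0,15.8,-7.2,0,0,0,255],[0,21.2,-9.3,0,0,0,255],[0,26.8,-11.3,0,0,0,255]]]' |egrep 'pos|force'
python3 -m inch '[[[0,5.5,-1.8,0,0,0,255],[0,11,-3.4,0,0,0,255],[0,16.6,-4.8,0,0,0,255],[0,22.2,-6,0,0,0,255],[0,27.8,-7,0,0,0,255]]]' |egrep 'pos|force'
python3 - <<'E'
from h import *
s=status.sense(); p=(np.linalg.inv(box())@np.append(s["ee_pos"],1))[:3]; print(p, np.arctan2(p[2]+8-100,120-p[0])-np.arctan2(41,188),np.hypot(p[2]+8-100,120-p[0]),np.array(s["ee_rot"])[:,2],s["torque"])
im=viewer.snapshot("side")[:,:,::-1]; cv2.imwrite("pics/s6.png",im)
E
```

```text
ee_pos: [675.6, 169.2, 277.3]
force: [-13.1, -0.5, 7.3]
finger_force: 58.5
ee_pos: [703.7, 178.1, 285.8]
force: [-9.9, -0.1, 6.2]
finger_force: 59.0
[ 86.86158076  75.86851121 285.82170124] 1.1867368610572977 196.63419514853092 [-4.32591221e-04  6.84863967e-03 -9.99976454e-01] [-0.0086524   2.52592008  0.16634942]
```

View pics/s6.png

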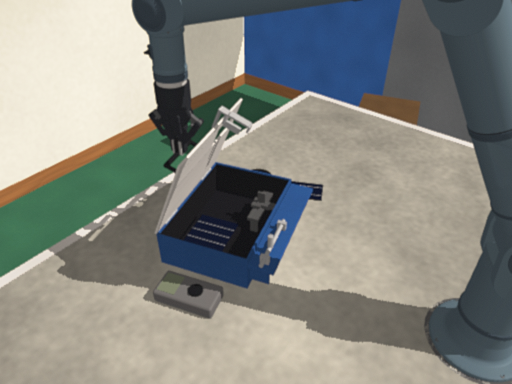

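The lid stands at about 68°, held by the gripper at (180,150); the bolt is still drawn, meter and cell untouched. Relax, release narrowly, and rise straight up.

```bash
python3 -m inch '[[[0,-2,-1.5,0,0,0,255],[0,-3.5,-3,0,0,0,255],[0,-3.5,-3,0,0,0,255]]]' |egrep 'pos|force'
python3 -m inch '[[[0,0,0,0,0,0,175],[0,0,0,0,0,0,175],[0,0,0,0,0,0,175],[0,0,0,0,0,0,175]]]' |egrep 'pos|force|width'
python3 - <<'E'
from h import *
s=status.sense(); p=(np.linalg.inv(box())@np.append(s["ee_pos"],1))[:3]; print(p)
E
```

```text
ee_pos: [704.1, 178.2, 286.0]
force: [1.4, 4.3, 0.4]
finger_force: 59.1
ee_pos: [702.2, 173.0, 283.2]
force: [0.6, -0.8, 0.9]
gripper_width: 26.8
finger_force: 0.0
[ 83.92939033  71.43009064 283.21113595]
```

```bash
python3 -m inch '[[[0,1,-8,0,0,0,175],[0,2,-20,0,0,0,175],[0,2,-40,0,0,0,175],[0,2,-70,0,0,0,175],[0,2,-90,0,0,0,175]]]' |egrep 'pos|force|width'
python3 -m inch '[[[0,0,-30,0,0,0,175],[0,0,-30,0,0,0,175],[0,0,-30,0,0,0,175],[0,0,-30,0,0,0,175]]]' |egrep 'clock|pos|force|width'
python3 - <<'E'
from h import *
a=viewer.snapshot("side")[:,:,::-1][40:330,100:350]; b=viewer.snapshot("scene")[:,:,::-1][40:330,130:380]
cv2.imwrite("pics/s7.png",cv2.resize(np.hstack([a,b]),None,fx=1.6,fy=1.6))
E
```

```text
ee_pos: [704.1, 175.0, 376.4]
force: [0.8, 0.5, 1.5]
gripper_width: 26.6
finger_force: 0.0
clock: 27.22
ee_pos: [703.5, 174.9, 403.2]
force: [-0.3, 1.0, -0.9]
gripper_width: 26.6
finger_force: 0.0
```

View pics/s7.png

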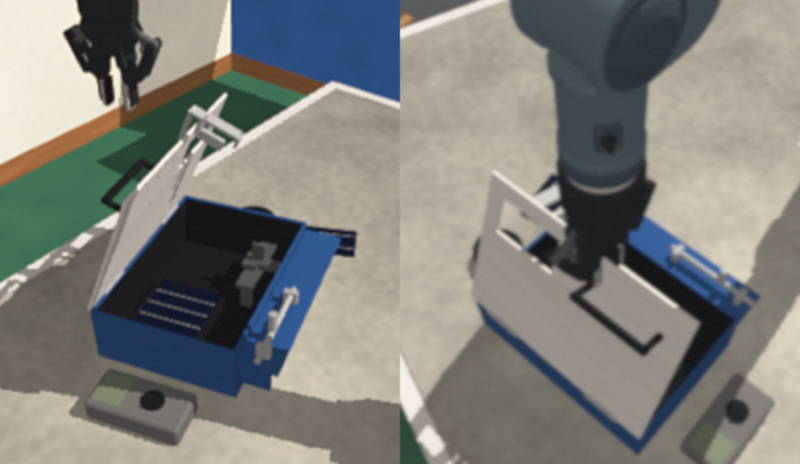

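The lid stands open at a steep angle with the gripper well above it (tip at (120,100) in the left half). The bolt is drawn and the bystanders have not moved. Handing in.

```bash
python3 -c "
from cell import order
print(order.job_done())"
```

```text
the job is handed in; nothing more can be done
None
```

The job is handed in: the bolt is drawn to its end stop, the safety catch was pushed over to its end stop at about 7 N, and the lid was left standing open at about 65–68° (estimated from arm position and camera) with the robot clear; no verdict was returned.

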